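Pin and clamp a heat-sink plate in the board vice

ROBOT

A 7-joint arm with a two-finger parallel gripper is mounted at the origin on the work surface. World frame = base frame: x ahead of the robot, y to its left, z up, the work surface at z = 0. Lengths are in m, angles in rad, forces in N, time in s.
With the tool pointing down it reaches from about 0.4 to 0.85 m from the base axis. Payload 10.4 kg.
Tool frame: the origin (TCP) lies on the centre line of the jaws, within the pads' length; the fingertips stand 11 mm ahead of it and the grasp point (between the pads) lies 8 mm behind it; z points along the fingers, y is the line along which they close (so a half turn about z gives the same grasp; the last joint's range is limited). The gripper opens to 87 mm and grips with 3 to 60 N. Pads are 19 mm wide; open, the fingers measure 117 mm over their backs; the gripper's body (75 mm by 190 mm) begins 51 mm behind the grasp point.
Start: joints at [1.127, 0.332, -0.065, 1.46, 0.022, 1.35, -0.088], TCP at [0.255, -0.57, 0.234] pointing down, gripper open.
Joint ranges: [-2.6, 2.6], [-0.5, 2.12], [-1.47, 1.34], [0.16, 2.42], [-1.27, 4.41], [0.06, 2.06], [-2.6, 2.6]. Speed limits (rad/s): [2.22, 2.22, 2.79, 2.79, 3.14, 3.14, 3.14].

INTERFACE

Orientations are given as a unit quaternion [x, y, z, w].
In Python, from bench import r gives the robot as it stands.
- The arm moves only by the shell command python3 -m pendant 'ROWS' [OPENING] [FORCE]. ROWS is JSON, a list of rows, each a list of 4 numbers: the shift along the tool's x, y, z in m, then the turn about the tool's z in rad. A call has 1 to 8 rows; each row shifts and turns the commanded pose from where the row before left it, along the tool's axes as they then stand; what a row does not reach is not made up. A row lasts 1/12 s, in which the tool goes at most 41.7 mm and 7.16 degrees, less where a joint would pass 70% of its speed; a pose out of reach is approached as far as the arm can. A call with a gripper value outside its range is refused whole. OPENING is the opening, from 0 (shut) to 1 (fully open), set as the call begins (- or left out, the last holds). The fingers move at their own pace and stop on an object; FORCE is the grip in N (left out, the last holds). Time passes only in rows, so rows that do not move let the fingers close. It gives the time, the measured TCP pose, the force, the opening and the grip force at its end, in the units of the state.
- r.read_state(): the state, without advancing time (a new reading comes with each control period).
- r.camera(name): name is "side" or "top"; returns a dict with "img" (400x640x3 uint8, red, green, blue), "camera_matrix" (3x3 intrinsics, pixels), "xyz" and "attitude" of the camera in the world. Camera axes: x right, y down, z forward; pixel columns grow to the right and rows downward; lengths in m; the calibration is good to about 2 mm. A picture is of the moment at which its call begins. There is no depth.
- r.close_job(): hands the job in; it is judged then, once.
Trained networks look in the newest picture that a camera, given by its name, has taken for a name from the list of things; names that differ only in an ending like _2 or _b are one class to them, and where a whole thing is asked for, a point or a joint stands for the part that bears it (a point fixed in the world has none). Each returns a list of dicts, best first, with "score" (0 to 1); they miss things now and then, are a little off and sometimes report something else, mostly with a low value. They report only what shows in the picture. A call takes as long as a camera call.
- r.outline_of(thing, camera): "mask" (400x640 bool, what is visible of it) and "bbox" ([centre column, centre row, width, height] in pixels, round what is visible of it).
The state is a dict: "time": time; "joint_positions": joint angles; "joint_vel": joint speeds; "joint_torque": joint torques, N m; "ee_pos": TCP position; "eef_rot": TCP orientation; "ft_force": force on the tool from outside, world axes, zero at the start; "torque": the same for the moment, N m; "width": finger opening in m; "grip_force": force on a finger pad.
Only numpy, scipy, OpenCV 4.12 (cv2) and the standard library are available. Lean on these libraries where they do the work, as an engineer would, in place of code of your own. Each camera call takes 0.05 s, during which the arm holds its last target. There are 200 camera calls.

TASK

Take the wider aluminium plate, the one with two holes, out of the rack, lay it flat on the blue mat and let go of it; then take it up again and lower it, lying flat, over the vice's two locating pins until it rests flush on the bed, and let go. Then wind the vice's handwheel clockwise (seen from above) until the jaw comes up tight against the end of the plate and the wheel stops, so that the plate is nipped. Leave the other plate in the rack and do not disturb the tin, the solder reel and the screwdriver.

Things in the scene. Friction and masses are not known exactly. Their poses are not given: they have to be found in the camera images.
- plate: aluminium plate, 110 x 60 x 8 mm, about 145 g, two 12 mm through holes on its long centre line, 35 mm either side of its centre; same either way round and either face up. Origin at its centre; x normal to its faces, y along its 60 mm width, z along its 110 mm length. Starts standing on a short end in one slot of the rack, z up, its top 118 mm above the table
- spare: the other plate in the rack, to be left: aluminium, 110 long x 40 wide x 8 mm, no holes; origin at its centre, axes like those of the plate
- rack: fixed black plastic rack, 112 (x) x 82 (y) x 36 mm high, with two slots across it at local x = -32 and +32 mm; each slot is 9.5 mm wide along x, 66 mm long along y, its floor 8 mm above the table. Origin under its centre, on the table
- mat: fixed blue silicone mat, 300 (x) x 170 (y) x 3 mm thick, lying between the rack and the vice; origin under its centre, on the table
- vice: fixed grey board vice, base 90 (x) x 310 (y, -70 to +240) x 14 mm; origin on the table under the bed's centre. Bed 40 (x) x 110 (y) mm, its top 40 mm above the table; on it two upright steel pins, 10 mm diameter, at local y = -35 and +35 mm, 15 mm tall, the last 5 mm tapered. The jaw slides along local -y to the bed
- nest (a point): point at the centre of the top of the vice's bed, midway between the pins; axes like those of the vice. A seated plate has its centre 4 mm above this point, its length along y and its ends at local y = -55 and +55 mm
- wheel_axis (a point): point on the handwheel's upright axis at the wheel's upper face, 86 mm above the table, 180 mm from the nest along local +y. The wheel is a black disc of 100 mm diameter, 10 mm thick
- crank_mid (a point): middle of the upright revolving crank handle that stands on the handwheel 38 mm from its axis: bare steel, 16 mm diameter, 44 mm tall, spanning 22 mm above and below this point (its foot is 2 mm above the wheel's face); it turns freely about its own axis, so it can be held from above with a fixed wrist and led round
- handwheel (a joint): angle of the handwheel, rad, growing clockwise seen from above; range 0 to 10.25; stiff enough to stay where it is left. A rack and pinion drives the jaw 8 mm per rad towards the bed
- jaw_slide (a joint): travel of the jaw, m, always 0.008 times the handwheel angle; at 0 the jaw is fully open with its face at local y = +125 mm, and it meets a seated plate's end at about 0.070 (0.069 to 0.072)
- jaw: dark steel jaw block, 50 (x) x 22 (y) mm, from 27 to 60 mm above the table, with the rack bar behind it running under the handwheel; origin below the middle of its front face, at table height; the face looks along local -y
- tin: flat brass-coloured flux tin, 68 mm diameter, 22 mm high, origin under its centre; leave it alone
- reel: solder reel, 56 mm diameter, 42 mm high, standing on its flange, origin under its centre; leave it alone
- driver: screwdriver 170 mm long lying on the table; leave it alone

How it is judged:
By the outcome, as a careful person would: the job done as asked, in the order asked, and still so for the second after the job is handed in, with the robot touching nothing.
It also fails if it takes over 72 s, if anything falls off the work surface, if the arm or the gripper's body presses on something with over 40 N, if the wrist force passes 120 N, or if a joint passes its speed limit or range.

## Working session

There is one attempt and no reset: what is moved stays moved. The work goes in short steps, Python scripts to look and compute and a shell command to move; the robot and the scene stay as the last step left them, time stands still between calls to the robot, and variables do not carry over. Pictures are saved under pics/ and viewed, at most 10 in all, crops included, and the job is handed in when it is done.

```bash
ls; mkdir -p pics; cat > look.py <<'E'
from bench import r
import cv2,numpy as np
def snap(n):
    c=r.camera(n); return c
def save(c,f): cv2.imwrite('pics/'+f,c['img'][:,:,::-1])
E
python3 - <<'E'
from look import *
for n in('side','top'):
    c=snap(n); save(c,n+'0.png'); print(n,c['camera_matrix'],c['xyz'],c['attitude'])
    for t in('plate','spare','rack','mat','vice','wheel_axis','crank_mid','jaw','tin','reel','driver'):
        print(t,[(round(d['score'],2),np.round(d['bbox']).tolist()) for d in r.outline_of(t,n)[:2]])
s=r.read_state();print(s['time'],s['ee_pos'],s['eef_rot'],s['ft_force'],s['width'])
E
```

```text
pics
side [[499.67208762   0.         313.8560518 ]
 [  0.         499.67208762 201.35114459]
 [  0.           0.           1.        ]] [0.15393959 0.85086628 0.80346101] [-0.22142873  0.86522681 -0.43853502  0.10019443]
plate [(0.54, [377.0, 153.0, 15.0, 35.0]), (0.31, [281.0, 176.0, 19.0, 18.0])]
spare [(0.76, [400.0, 162.0, 11.0, 33.0])]
rack [(0.77, [387.0, 177.0, 48.0, 32.0])]
mat [(0.88, [360.0, 207.0, 124.0, 66.0]), (0.74, [243.0, 228.0, 28.0, 29.0])]
vice [(0.67, [285.0, 279.0, 120.0, 99.0])]
wheel_axis [(0.56, [284.0, 278.0, 125.0, 101.0])]
crank_mid [(0.49, [275.0, 261.0, 14.0, 21.0])]
jaw [(0.7, [284.0, 278.0, 119.0, 101.0]), (0.61, [262.0, 288.0, 60.0, 46.0])]
tin [(0.65, [280.0, 176.0, 21.0, 19.0]), (0.6, [381.0, 154.0, 14.0, 32.0])]
reel [(0.56, [241.0, 228.0, 22.0, 25.0])]
driver [(0.67, [353.0, 353.0, 93.0, 22.0])]
top [[413.72183152   0.         323.9077155 ]
 [  0.         413.72183152 201.19939139]
 [  0.           0.           1.        ]] [ 0.32585707 -0.01716578  1.23835499] [-0.69783485  0.70915096 -0.0713918   0.07095528]
plate [(0.67, [430.0, 205.0, 29.0, 8.0]), (0.46, [261.0, 203.0, 107.0, 50.0])]
spare []
rack [(0.72, [424.0, 221.0, 32.0, 36.0])]
mat [(0.87, [370.0, 216.0, 63.0, 105.0])]
vice [(0.97, [259.0, 204.0, 110.0, 48.0])]
wheel_axis [(0.61, [264.0, 204.0, 112.0, 47.0])]
crank_mid [(0.49, [263.0, 205.0, 108.0, 46.0])]
jaw [(0.47, [234.0, 202.0, 50.0, 16.0]), (0.44, [372.0, 214.0, 61.0, 100.0])]
tin [(0.8, [370.0, 134.0, 25.0, 21.0])]
reel [(0.65, [285.0, 150.0, 16.0, 21.0])]
driver [(0.88, [217.0, 280.0, 18.0, 55.0]), (0.19, [286.0, 151.0, 16.0, 18.0])]
1.2 [ 0.25532469 -0.57050189  0.23356023] [9.77950029e-01 2.08839028e-01 1.73239092e-05 3.87512930e-05] [ 0.21700984 -0.69476482 -0.78425991] 0.08688481849306591
```

```bash
python3 - <<'E'
import cv2
a=cv2.imread('pics/top0.png');b=cv2.imread('pics/side0.png')
cv2.imwrite('pics/top0c.png',cv2.resize(a[100:320,190:460],None,fx=2.9,fy=2.7,interpolation=2)[:600,:800])
cv2.imwrite('pics/side0c.png',cv2.resize(b[120:380,210:450],None,fx=2.3,fy=2.3,interpolation=2))
E
```

```text
(no output)
```

View pics/top0c.png

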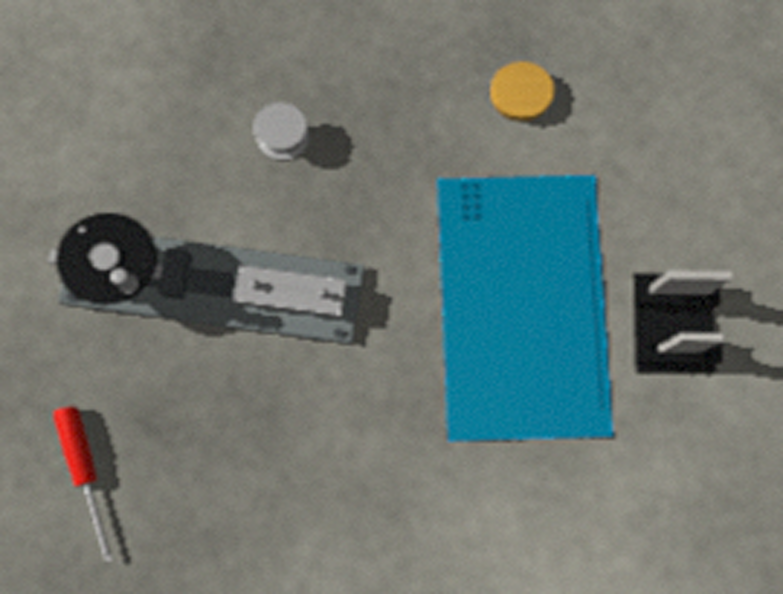

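View pics/side0c.png

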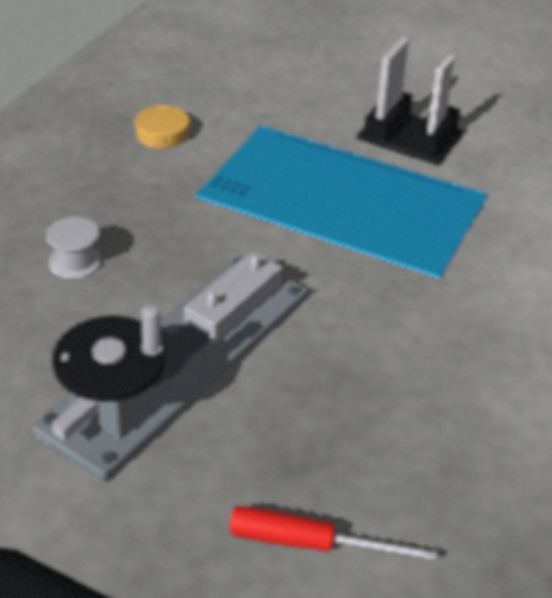

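Top view: wide plate is the upper one in the rack (its top edge is at full-image px ~(419–442, 201)), spare below it. The mat is at (370,216), and the wheel at (227,195) is left of the vice bed, whose pins are at (280,206) and (304,209). The side view agrees: pins at (303,250) and (321,234), crank at (275,263).

```bash
cat >> look.py <<'E'
from scipy.spatial.transform import Rotation as R
from scipy.optimize import least_squares
def proj(c,P):
    p=(np.atleast_2d(P)-c['xyz'])@R.from_quat(c['attitude']).as_matrix()@np.array(c['camera_matrix']).T
    return p[:,:2]/p[:,2:]
def ray(c,uv,z):
    d=R.from_quat(c['attitude']).as_matrix()@np.linalg.inv(c['camera_matrix'])@np.array([*uv,1.])
    return np.array(c['xyz'])+d*(z-c['xyz'][2])/d[2]
def T(p,L):  # planar pose x,y,yaw on local points
    L=np.atleast_2d(np.array(L,float)); o=L.copy(); c,s=np.cos(p[2]),np.sin(p[2])
    o[:,0]=p[0]+c*L[:,0]-s*L[:,1]; o[:,1]=p[1]+s*L[:,0]+c*L[:,1]; return o
def fit(obs,p0): # obs: (cam,local,uv)
    f=lambda p:np.concatenate([(proj(c,T(p,l))-u).ravel() for c,l,u in obs])
    s=least_squares(f,p0,loss='soft_l1'); return s.x,f(s.x).reshape(-1,2)
E
python3 - <<'E'
from look import *
np.set_printoptions(precision=4,suppress=True)
t=snap('top');s=snap('side')
g=lambda c:c['img'].astype(int).sum(2)/3
def comp(m,near):
    n,l,st,ce=cv2.connectedComponentsWithStats(m.astype(np.uint8)); 
    d=[(np.hypot(*(np.array(ce[i])-near)),i) for i in range(1,n) if st[i,4]>60]
    return l==min(d)[1]
def hullc(m):
    h=cv2.convexHull(np.argwhere(m)[:,::-1].astype(np.float32)); M=cv2.moments(h); return np.array([M['m10'],M['m01']])/M['m00'],cv2.minAreaRect(h)
G=g(t);S=g(s)
print('wheel top',hullc(comp((G<45),(227,195)))); print('wheel side',hullc(comp(S<45,(256,275))))
for th in(120,140): print('bed top',hullc(comp(G>th,(290,207))))
# bed+pins visual
print('platehi',hullc(comp(G>130,(430,203))))
tc=lambda x,y:(190+x/2.9,100+y/2.7); sc=lambda x,y:(210+x/2.3,120+y/2.3)
obs=[(t,[0,.18,.086],tc(106,257)),(s,[0,.18,.086],sc(108,357)),(t,[0,.035,.05],tc(262,287)),(t,[0,-.035,.05],tc(330,295)),(s,[0,.035,.05],sc(215,299)),(s,[0,-.035,.05],sc(256,262))]
p,e=fit(obs,[.3,.1,0]);print('vice',p,e.tolist())
print('crank',ray(t,tc(117,274),.132),ray(s,sc(149,309),.132))
# rack : footprint/top corners
obs=[(t,[-.056,.041,.036],tc(634,374)),(t,[-.056,-.041,.036],tc(720,374)),(t,[.056,.041,.036],tc(634,273)),
 ]
print('rack',fit(obs,[.3,-.3,0]))
print('plate top ends',ray(t,tc(665,273),.118),ray(t,tc(731,273),.118),'spare',ray(t,tc(678,338),.118),ray(t,tc(723,338),.118))
print('matcorners',[ray(t,tc(*q),.003)[:2] for q in((438,179),(596,176),(613,438),(447,440))])
save(t,'t1.png');save(s,'s1.png')
E
```

```text
wheel top (array([235.946 , 197.5019]), ((240.0, 195.0), (32.0, 60.0), 90.0))
wheel side (array([263.0964, 274.5477]), ((266.5, 275.5), (35.0, 65.0), 90.0))
bed top (array([289.7997, 206.7452]), ((289.7599792480469, 206.6799774169922), (37.335235595703125, 13.859292984008789), 8.130102157592773))
bed top (array([289.6408, 207.0829]), ((289.5899658203125, 206.86997985839844), (36.76955032348633, 13.435029029846191), 8.130102157592773))
platehi (array([430.2873, 199.9959]), ((429.7100830078125, 200.04293823242188), (9.452388763427734, 33.1199951171875), 81.57302856445312))
vice [ 0.5505  0.0814 -0.1769] [[-0.3826003680524366, 0.42093713698591273], [0.5503102297375904, -2.734321712026997], [-2.7727788907399145, -0.3129265202760507], [-2.643558807982515, 0.49221368995213766], [-0.6025112670358794, -1.402966775387199], [0.5505736969404893, -0.8388861476311718]]
crank [0.5554 0.2357 0.132 ] [0.5528 0.2378 0.132 ]
rack (array([ 0.5116, -0.31  , -0.0277]), array([[ 0.9211, -0.0206],
       [-0.5511,  0.305 ],
       [-0.2023, -0.2857]]))
plate top ends [ 0.5509 -0.2833  0.118 ] [ 0.5498 -0.3462  0.118 ] spare [ 0.4836 -0.2914  0.118 ] [ 0.4829 -0.3337  0.118 ]
matcorners [array([ 0.688 , -0.0748]), array([ 0.6888, -0.2439]), array([ 0.3905, -0.2462]), array([ 0.391 , -0.0768])]
```

```bash
cat > to.py <<'E'
import sys; from look import *
a=list(map(float,sys.argv[1:])) # x y z yaw
s=r.read_state(); m=R.from_quat(s['eef_rot']).as_matrix(); yaw=np.arctan2(m[1,0],m[0,0])
print('t %.2f pos %s yaw %.4f tilt %s w %.4f F %s grip %.1f'%(s['time'],np.round(s['ee_pos'],4),yaw,np.round(m[:2,2],4),s['width'],np.round(s['ft_force'],1),s['grip_force']))
if a:
    c,q=np.cos(a[3]),np.sin(a[3]); d=np.array(a[:3])-s['ee_pos']
    print('turn %.3f then shift %.4f %.4f %.4f'%((yaw-a[3]+np.pi)%(2*np.pi)-np.pi,c*d[0]+q*d[1],q*d[0]-c*d[1],-d[2]))
E
python3 -m pendant '[[0,0,0,0.112],[0,0,0,0.112],[0,0,0,0.112],[0,0,0,0.112]]' 1 10; python3 to.py .546 -.312 .117 -.028
python3 -m pendant '[[0.0237,-0.0222,0,0],[0.0237,-0.0222,0,0],[0.0237,-0.0222,0,0],[0.0237,-0.0222,0,0],[0.0237,-0.0222,0,0],[0.0237,-0.0222,0,0],[0.0237,-0.0222,0,0],[0.0237,-0.0222,0,0]]'
python3 -m pendant '[[0.0237,-0.0222,0,0],[0.0237,-0.0222,0,0],[0.0237,-0.0222,0,0],[0.0237,-0.0222,0,0],[0,0,0,0],[0,0,0,0]]'
python3 to.py .546 -.312 .117 -.028
python3 - <<'E'
from look import *
t=snap('top');s=snap('side');a=cv2.resize(t['img'][160:260,380:480],(400,400),interpolation=2);b=cv2.resize(s['img'][100:220,340:460],(400,400),interpolation=2)
cv2.imwrite('pics/a2.png',np.hstack([a,b])[:,:,::-1])
# expected projections of plate top corners
for c in(t,s):print(proj(c,T([.546,-.312,-.028],[[x,y,.118] for x in(-.004,.004) for y in(-.03,.03)])).round(1).tolist())
E
```

```text
time: 1.63
ee_pos: [0.2553, -0.5705, 0.2336]
eef_rot: [1.0, -0.016, 0.0, 0.0]
ft_force: [-0.3, -0.5, 0.2]
width: 0.0874
grip_force: 0.0
t 1.63 pos [ 0.2553 -0.5705  0.2336] yaw -0.0327 tilt [ 0.0001 -0.0001] w 0.0874 F [-0.3 -0.5  0.2] grip 0.0
turn -0.005 then shift 0.2833 -0.2666 0.1166
time: 2.3
ee_pos: [0.4507, -0.3969, 0.2338]
eef_rot: [1.0, -0.014, 0.0, 0.0]
ft_force: [-0.3, 0.1, 0.1]
width: 0.0869
grip_force: 0.0
time: 2.8
ee_pos: [0.5483, -0.3097, 0.2333]
eef_rot: [1.0, -0.012, 0.0, -0.0]
ft_force: [-0.2, -0.7, 0.5]
width: 0.0869
grip_force: 0.0
t 2.80 pos [ 0.5483 -0.3097  0.2333] yaw -0.0231 tilt [0.0002 0.0009] w 0.0869 F [-0.2 -0.7  0.5] grip 0.0
turn 0.005 then shift -0.0023 0.0024 0.1163
[[440.7, 204.2], [419.0, 204.0], [440.6, 201.4], [418.9, 201.1]]
[[387.3, 136.9], [378.6, 146.2], [384.6, 136.2], [375.9, 145.4]]
```

View pics/a2.png

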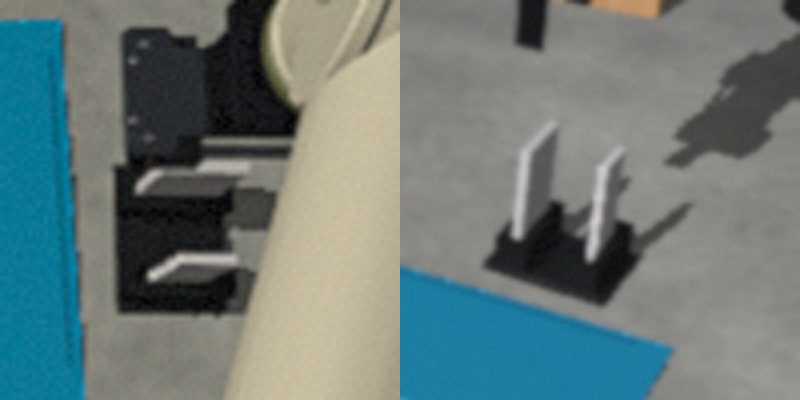

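Left (top): the plate's top edge starts at px ~(420,203). Right (side): its top runs from ~(376,146) to (386,137). Both agree with the predicted corners, so I descend and grip.

```bash

python3 -m pendant '[[-0.002,0.002,0.025,0.005],[0,0,0.025,0],[0,0,0.025,0],[0,0,0.021,0],[0,0,0.015,0],[0,0,0.005,0],[0,0,0,0]]' ; python3 to.py .546 -.312 .117 -.028
python3 -m pendant '[[0,0,0,0],[0,0,0,0],[0,0,0,0],[0,0,0,0],[0,0,0,0],[0,0,0,0]]' 0.55 12; python3 to.py
```

```text
time: 3.48
ee_pos: [0.5433, -0.3148, 0.1164]
eef_rot: [1.0, -0.017, -0.001, -0.0]
ft_force: [-0.6, -0.5, -1.0]
width: 0.0869
grip_force: 0.0
t 3.48 pos [ 0.5433 -0.3148  0.1164] yaw -0.0342 tilt [-0.0022  0.0006] w 0.0869 F [-0.6 -0.5 -1. ] grip 0.0
turn -0.006 then shift 0.0026 -0.0029 -0.0006
time: 3.98
ee_pos: [0.5451, -0.3141, 0.1181]
eef_rot: [1.0, -0.016, 0.0, 0.0]
ft_force: [-0.5, -0.5, 1.6]
width: 0.0595
grip_force: 12.0
t 3.98 pos [ 0.5451 -0.3141  0.1181] yaw -0.0322 tilt [ 0.0009 -0.0006] w 0.0595 F [-0.5 -0.5  1.6] grip 12.0
```

```bash

python3 -m pendant '[[0,0,-0.01,0],[0,0,-0.025,0],[0,0,-0.025,0],[0,-0.02,-0.01,0],[0,-0.03,0,0],[0,-0.03,0,0],[-0.02,-0.03,0,0],[-0.02,-0.03,0,0]]'
python3 -m pendant '[[-0.014,-0.0075,0,0],[0,0,0,0],[0,0,0,0]]'
python3 to.py .495 -.165 .1105 -.032
python3 - <<'E'
from look import *
s=snap('side');b=cv2.resize(s['img'][80:260,270:450],(500,500),interpolation=2);cv2.imwrite('pics/a3.png',b[:,:,::-1])
E
```

```text
time: 4.65
ee_pos: [0.5091, -0.1708, 0.1879]
eef_rot: [1.0, -0.016, 0.0, -0.0]
ft_force: [-0.2, 0.4, 0.1]
width: 0.06
grip_force: 12.0
time: 4.9
ee_pos: [0.4954, -0.1644, 0.1885]
eef_rot: [1.0, -0.016, 0.0, 0.0]
ft_force: [0.3, -0.7, -1.6]
width: 0.0599
grip_force: 12.0
t 4.90 pos [ 0.4954 -0.1644  0.1885] yaw -0.0314 tilt [ 0.0009 -0.001 ] w 0.0599 F [ 0.3 -0.7 -1.6] grip 12.0
turn 0.001 then shift -0.0004 0.0006 0.0780
```

View pics/a3.png

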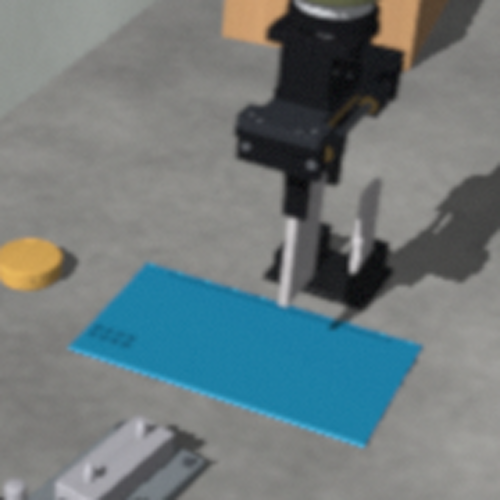

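The plate hangs vertically from the gripper at ~px (376,175), clear of the rack, and the spare is still in its slot. Lowering it to contact.

```bash

python3 -m pendant '[[0,0,0.02,0],[0,0,0.02,0],[0,0,0.02,0],[0,0,0.01,0],[0,0,0.003,0],[0,0,0.001,0],[0,0,0,0]]'
python3 -m pendant '[[0,0,0.002,0],[0,0,0,0]]';python3 -m pendant '[[0,0,0.001,0],[0,0,0,0]]'
```

```text
time: 5.53
ee_pos: [0.4962, -0.1651, 0.1143]
eef_rot: [1.0, -0.016, 0.0, 0.0]
ft_force: [0.1, 0.6, -1.0]
width: 0.0597
grip_force: 12.0
time: 5.7
ee_pos: [0.4967, -0.1652, 0.1129]
eef_rot: [1.0, -0.016, 0.001, 0.001]
ft_force: [0.0, -1.1, 3.0]
width: 0.0596
grip_force: 12.0
time: 5.87
ee_pos: [0.4974, -0.1653, 0.1128]
eef_rot: [1.0, -0.016, 0.002, 0.001]
ft_force: [-0.9, -0.2, 10.9]
width: 0.0595
grip_force: 12.0
```

```bash

python3 -m pendant '[[0.009,0,0,0],[0.009,0,0.001,0],[0.009,0,0.002,0],[0.009,0,0.002,0],[0,0,0,0]]'
python3 -m pendant '[[0.0085,0,0.003,0],[0.0085,0,0.004,0],[0.0075,0,0.005,0],[0.0075,0,0.005,0],[0,0,0,0]]'
python3 - <<'E'
from look import *
s=snap('side');b=cv2.resize(s['img'][80:260,270:450],(500,500),interpolation=2);cv2.imwrite('pics/a4.png',b[:,:,::-1])
E
```

```text
time: 6.28
ee_pos: [0.5339, -0.1663, 0.1066]
eef_rot: [1.0, -0.016, 0.002, 0.0]
ft_force: [2.1, -1.5, 8.1]
width: 0.0598
grip_force: 12.0
time: 6.7
ee_pos: [0.5646, -0.1665, 0.0875]
eef_rot: [1.0, -0.016, -0.0, -0.0]
ft_force: [0.1, -0.2, 2.9]
width: 0.0599
grip_force: 12.0
```

View pics/a4.png

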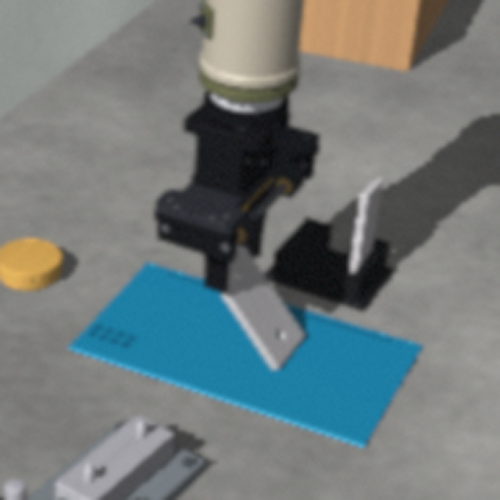

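The plate is pivoting in the grip as planned: it leans ~40° with its lower edge on the mat at ~px (370,210). Continuing the arc.

```bash

python3 -m pendant '[[0.007,0,0.006,0],[0.0065,0,0.0065,0],[0.006,0,0.007,0],[0.005,0,0.0075,0],[0.004,0,0.008,0],[0.004,0,0.008,0],[0,0,0,0]]'
python3 -m pendant '[[0.003,0,0.009,0],[0.002,0,0.0085,0],[0.001,0,0.005,0],[0,0,0,0]]'; python3 to.py
```

```text
time: 7.33
ee_pos: [0.5956, -0.1675, 0.0432]
eef_rot: [1.0, -0.016, -0.001, -0.0]
ft_force: [-0.4, -0.4, 0.3]
width: 0.0596
grip_force: 12.0
time: 7.67
ee_pos: [0.6015, -0.1679, 0.0216]
eef_rot: [1.0, -0.016, -0.001, -0.0]
ft_force: [0.7, 0.4, -0.3]
width: 0.0598
grip_force: 12.0
t 7.67 pos [ 0.6015 -0.1679  0.0216] yaw -0.0321 tilt [-0.0015  0.0005] w 0.0598 F [ 0.7  0.4 -0.3] grip 12.0
```

```bash

python3 -m pendant '[[0,0,0.003,0],[0,0,0.0015,0],[0,0,0,0]]'
python3 -m pendant '[[0,0,0,0],[0,0,0,0],[0,0,0,0],[0,0,0,0],[0,0,-0.02,0],[0,0,-0.03,0],[0,0,-0.03,0],[0,0,-0.02,0]]' 0.85
python3 -m pendant '[[0,0.04,-0.02,0],[0,0.04,-0.01,0],[0,0.04,0,0],[0,0.04,0,0],[0,0,0,0]]'
python3 - <<'E'
from look import *
np.set_printoptions(precision=4,suppress=True)
t=snap('top');s=snap('side');save(t,'t5.png');save(s,'s5.png')
for n,c in(('top',t),('side',s)):
  for d in r.outline_of('plate',n)[:2]:
    h=cv2.convexHull(np.argwhere(d['mask'])[:,::-1].astype(np.float32)); M=cv2.moments(h);q=cv2.boxPoints(cv2.minAreaRect(h))
    print(n,d['score'],d['bbox'],ray(c,(M['m10']/M['m00'],M['m01']/M['m00']),.011))
    print(np.array([ray(c,p,.011)[:2] for p in q]).tolist())
a=cv2.resize(t['img'][150:290,300:440],(400,400),interpolation=2);b=cv2.resize(s['img'][150:270,300:420],(400,400),interpolation=2)
cv2.imwrite('pics/a5.png',np.hstack([a,b])[:,:,::-1])
E
```

```text
time: 7.92
ee_pos: [0.6021, -0.1681, 0.0185]
eef_rot: [1.0, -0.016, 0.0, 0.0]
ft_force: [-0.4, 0.6, 0.1]
width: 0.0598
grip_force: 12.0
time: 8.58
ee_pos: [0.6029, -0.1682, 0.1216]
eef_rot: [1.0, -0.016, 0.001, 0.0]
ft_force: [0.4, -1.5, -0.6]
width: 0.074
grip_force: 0.0
time: 9.0
ee_pos: [0.5935, -0.3362, 0.1471]
eef_rot: [1.0, -0.021, -0.001, 0.003]
ft_force: [-0.2, -1.2, -0.2]
width: 0.0742
grip_force: 0.0
top 0.69 [372.7, 207.5, 21.4, 37.0] [ 0.5584 -0.1667  0.011 ]
[[0.6127458630915279, -0.1396205866798248], [0.6118073681591747, -0.19747950634895353], [0.5042708813131676, -0.19273449806637924], [0.5051883607975303, -0.13586473800476745]]
top 0.5 [262.9, 204.6, 105.2, 50.1] [0.5732 0.1724 0.011 ]
[[0.5499919009669567, 0.3383353320950804], [0.6624067827083077, 0.3252623791404812], [0.6039784943298503, 0.0017359515480890354], [0.49354823889736943, 0.02039560570030442]]
side 0.75 [354.6, 197.4, 44.5, 26.1] [ 0.5534 -0.16    0.011 ]
[[0.6082102654606207, -0.1257215974473641], [0.6285109671991641, -0.1986292813613446], [0.5016762441571302, -0.19543702032345966], [0.4872862908963349, -0.12510962257562186]]
side 0.42 [275.5, 262.6, 12.3, 20.3] [0.6126 0.1463 0.011 ]
[[0.637783338204788, 0.1268361386353184], [0.6234753662022635, 0.11600590243944586], [0.5874137317471968, 0.16764664042898314], [0.6011824768716554, 0.1779085620857327]]
```

View pics/a5.png

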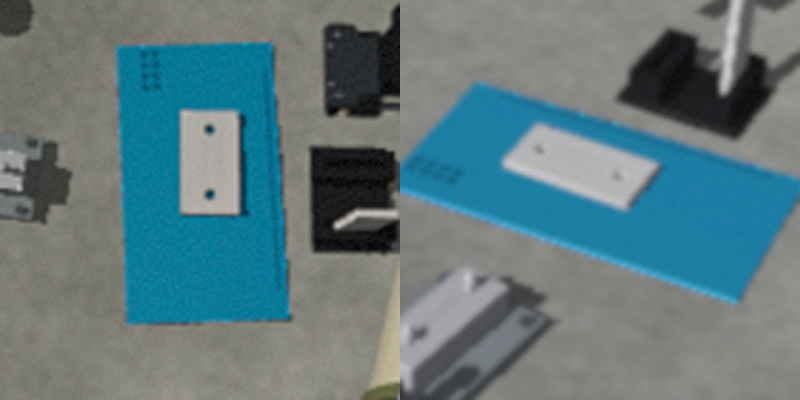

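Plate lies flat on the mat: in the top view its centre is at ~px (373,206), with holes at (373,195) and (373,218). The next crop is to refine the plate pose and the pins.

```bash
python3 - <<'E'
from look import *
import pickle
np.set_printoptions(precision=4,suppress=True)
t=snap('top');s=snap('side');pickle.dump((t,s),open('c5.pkl','wb'))
G=t['img'].astype(float).mean(2);S=s['img'].astype(float).mean(2)
# plate holes in top: subpixel dark centroid
for (u,v) in((373,195),(373,218)):
    w=G[v-4:v+5,u-4:u+5]; k=np.clip(np.percentile(w,75)-15-w,0,None);yy,xx=np.mgrid[v-4:v+5,u-4:u+5]
    c=((k*xx).sum()/k.sum(),(k*yy).sum()/k.sum()); print('hole',c,ray(t,c,.010))
m=(t['img'][:,:,0]>110); n,l,st,ce=cv2.connectedComponentsWithStats(m.astype(np.uint8)); i=l[206,366];print('blob',st[i],ce[i],ray(t,ce[i],.011))
h=cv2.convexHull(np.argwhere(l==i)[:,::-1].astype(np.float32));print(cv2.minAreaRect(h))
a=cv2.resize(t['img'][185:230,265:325],(800,600),interpolation=cv2.INTER_CUBIC)[:, :]
b=cv2.resize(s['img'][222:277,285:340],(400,400),interpolation=cv2.INTER_CUBIC)
a=cv2.resize(t['img'][190:225,265:315],(400,280),interpolation=cv2.INTER_CUBIC)
o=np.zeros((400,800,3),np.uint8);o[:280,:400]=a;o[:,400:]=b;cv2.imwrite('pics/a6.png',o[:,:,::-1])
E
```

```text
hole (np.float64(372.7983050847458), np.float64(194.8245762711864)) [ 0.5943 -0.1689  0.01  ]
hole (np.float64(372.86958250497014), np.float64(217.56262425447315)) [ 0.5244 -0.1663  0.01  ]
blob [363 188  21  37 735] [372.9497 206.4803] [ 0.5581 -0.1678  0.011 ]
((373.0, 206.0), (36.0, 20.0), 90.0)
```

View pics/a6.png

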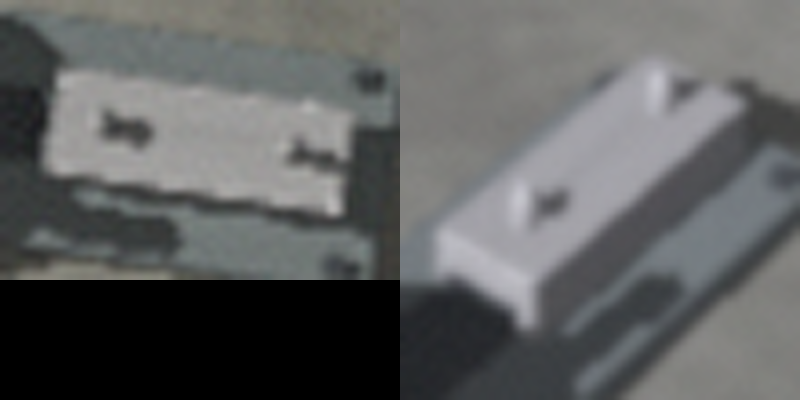

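Pins are in the crop's right half (side view): tops at px ~(320,230) and (301,247), bed-top corners resolved in both views. Fitting the vice pose.

```bash
python3 - <<'E'
from look import *
import pickle
np.set_printoptions(precision=4,suppress=True)
t,s=pickle.load(open('c5.pkl','rb'))
tc=lambda x,y:np.array((265+x/8-.44,190+y/8-.44)); sc=lambda x,y:np.array((285+x/7.27-.43,222+y/7.27-.43))
B=lambda x,y:[x*.02,y*.055,.04]
# vice y->image left; x->image up in top
ob=[(t,B(1,1),tc(58,70)),(t,B(1,-1),tc(355,107)),(t,B(-1,-1),tc(343,215)),(t,B(-1,1),tc(42,175))]
os_=[(s,B(1,1),sc(37,232)),(s,B(-1,1),sc(140,280)),(s,B(-1,-1),sc(345,105)),(s,B(1,-1),sc(250,58)),
 (s,[0,.035,.0475],sc(121,205)),(s,[0,-.035,.0475],sc(259,84))]
for n,o in(('top',ob),('side',os_),('both',ob+os_)):
    p,e=fit(o,[.55,.08,-.15]);print(n,p,e.round(1).tolist())
print(T(p,[0,.18,.086]))
G=t['img'].astype(float).mean(2)
print('blobctr',ray(t,(289.72,206.9),.04))
# model residual using intensity: bed mask weighted centroid
x=np.clip((G[192:222,266:313]-115)/25,0,1);yy,xx=np.mgrid[192:222,266:313];print('w',(x*xx).sum()/x.sum(),(x*yy).sum()/x.sum(),x.sum())
# check side bias: plate holes seen in side vs top estimate
print(proj(s,[[.5943,-.1689,.011],[.5244,-.1663,.011]]))
S=s['img'].astype(float).mean(2)
for u,v in proj(s,[[.5943,-.1689,.011],[.5244,-.1663,.011]]).round().astype(int):
    w=S[v-4:v+5,u-4:u+5];k=np.clip(np.percentile(w,75)-12-w,0,None);yy,xx=np.mgrid[v-4:v+5,u-4:u+5];print('sidehole',(k*xx).sum()/k.sum(),(k*yy).sum()/k.sum())
E
```

```text
top [ 0.5542  0.0819 -0.144 ] [[0.3, 0.0], [-0.1, 0.1], [-0.4, -0.2], [0.2, 0.1]]
side [ 0.5526  0.0833 -0.1574] [[-0.3, -0.3], [-0.4, 0.8], [0.2, -0.5], [-0.4, -0.8], [0.7, -0.0], [0.2, 0.8]]
both [ 0.5533  0.0824 -0.151 ] [[0.1, 0.2], [-0.2, 0.5], [-0.6, 0.2], [-0.0, 0.3], [-0.3, -0.5], [-0.4, 0.4], [0.0, -0.9], [-0.6, -1.2], [0.7, -0.3], [0.1, 0.5]]
[[0.5804 0.2604 0.086 ]]
blobctr [0.5553 0.0812 0.04  ]
w 289.5195304821544 206.7485046755216 474.8133333333334
[[341.5569 193.6334]
 [364.7474 201.7051]]
sidehole 341.09365558912384 194.16012084592145
sidehole 364.65898617511516 202.41013824884794
```

```bash
python3 -c "
from look import *;import pickle
t,s=pickle.load(open('c5.pkl','rb'));print(ray(t,(226.2,194.85),.086),ray(s,(256.6,275),.086))"
python3 -m pendant '[[0,-0.03,0,0],[0,-0.03,0,0],[0,-0.03,0,0],[0,-0.03,0,0],[0,-0.025,0,0],[-0.02,-0.02,0,0],[-0.01,0,0,0],[0,0,0,0]]' 1; python3 to.py .5594 -.1676 .016 -.037
```

```text
[0.58441468 0.2586043  0.086     ] [0.57987787 0.26546819 0.086     ]
time: 9.97
ee_pos: [0.5712, -0.1567, 0.1477]
eef_rot: [1.0, -0.014, -0.0, 0.0]
ft_force: [0.2, -1.3, 0.7]
width: 0.0868
grip_force: 0.0
t 9.97 pos [ 0.5712 -0.1567  0.1477] yaw -0.0280 tilt [-0.0003 -0.0002] w 0.0868 F [ 0.2 -1.3  0.7] grip 0.0
turn 0.009 then shift -0.0114 0.0113 0.1317
```

```bash

python3 -m pendant '[[-0.0114,0.0113,0.02,0.009],[0,0,0.03,0],[0,0,0.03,0],[0,0,0.025,0],[0,0,0.01,0],[0,0,0.005,0],[0,0,0,0],[0,0,0,0]]' 1; python3 to.py .5594 -.1676 .016 -.037
```

```text
time: 10.63
ee_pos: [0.5616, -0.1705, 0.0285]
eef_rot: [1.0, -0.021, 0.001, 0.0]
ft_force: [0.1, 0.1, 0.9]
width: 0.0869
grip_force: 0.0
t 10.63 pos [ 0.5616 -0.1705  0.0285] yaw -0.0411 tilt [ 0.0018 -0.0005] w 0.0869 F [0.1 0.1 0.9] grip 0.0
turn -0.004 then shift -0.0023 -0.0029 0.0125
```

```bash

python3 -m pendant '[[-0.0015,-0.002,0.007,0],[0,0,0.004,0],[0,0,0.001,0],[0,0,0,0],[0,0,0,0]]'; python3 to.py .5594 -.1676 .016 -.037
```

```text
time: 11.05
ee_pos: [0.5592, -0.1684, 0.0154]
eef_rot: [1.0, -0.021, 0.0, 0.0]
ft_force: [-0.0, -0.1, 0.1]
width: 0.0868
grip_force: 0.0
t 11.05 pos [ 0.5592 -0.1684  0.0154] yaw -0.0412 tilt [ 0.0003 -0.0002] w 0.0868 F [-0.  -0.1  0.1] grip 0.0
turn -0.004 then shift 0.0001 -0.0008 -0.0006
```

```bash

python3 -m pendant '[[0,0,0,0],[0,0,0,0],[0,0,0,0],[0,0,0,0],[0,0,0,0],[0,0,-0.01,0],[0,0,-0.02,0],[0,0,0,0]]' 0.5 40; python3 to.py;python3 -m pendant '[[0,0,-0.02,0],[0,0,-0.03,0],[0,0,-0.03,0],[0,0,0,0.1],[0,0,0,0]]' ; python3 -c "
from look import *
print(np.round(r.read_state()['joint_positions'],3))"
```

```text
time: 11.72
ee_pos: [0.561, -0.1687, 0.0488]
eef_rot: [1.0, -0.021, 0.002, 0.001]
ft_force: [1.1, 0.0, 0.1]
width: 0.0593
grip_force: 40.0
t 11.72 pos [ 0.561  -0.1687  0.0488] yaw -0.0412 tilt [ 0.0044 -0.0013] w 0.0593 F [1.1 0.  0.1] grip 40.0
time: 12.13
ee_pos: [0.5602, -0.1686, 0.1273]
eef_rot: [0.997, -0.073, 0.002, 0.0]
ft_force: [-0.3, 0.8, -1.7]
width: 0.059
grip_force: 40.0
[ 0.436  0.338 -0.267  1.692  0.098  1.121 -1.576]
```

```bash

python3 -m pendant '[[0,0,0,-0.12],[0,0,0,-0.12],[0,0,0,-0.12],[0,0,0,-0.12],[0,0,0,-0.12],[0,0,0,-0.12],[0,0,0,-0.12],[0,0,0,-0.12]]' >/dev/null;
python3 -m pendant '[[0,0,0,-0.12],[0,0,0,-0.12],[0,0,0,-0.12],[0,0,0,-0.12],[0,0,0,-0.12],[0,0,0,0],[0,0,0,0]]';python3 to.py .554 .082 .10 1.4208
```

```text
time: 13.38
ee_pos: [0.5585, -0.1682, 0.1242]
eef_rot: [0.759, 0.651, -0.0, -0.001]
ft_force: [-0.3, -0.6, -1.2]
width: 0.0594
grip_force: 40.0
t 13.38 pos [ 0.5585 -0.1682  0.1242] yaw 1.4167 tilt [-0.0015  0.0007] w 0.0594 F [-0.3 -0.6 -1.2] grip 40.0
turn -0.004 then shift 0.2468 -0.0418 0.0242
```

```bash

python3 -m pendant '[[0.031,-0.0052,0,-0.004],[0.031,-0.0052,0,0],[0.031,-0.0052,0,0],[0.031,-0.0052,0,0],[0.031,-0.0052,0,0],[0.031,-0.0052,0,0],[0.031,-0.0052,0,0],[0.03,-0.0054,0,0]]' >/dev/null;
python3 -m pendant '[[0,0,0.012,0],[0,0,0.012,0],[0,0,0,0],[0,0,0,0],[0,0,0,0]]';python3 to.py .554 .082 .08 1.4208
python3 - <<'E'
from look import *
import pickle
t=snap('top');s=snap('side');pickle.dump((t,s),open('c7.pkl','wb'))
a=cv2.resize(t['img'][180:235,250:320],(400,314),interpolation=2);b=cv2.resize(s['img'][205:295,270:360],(400,400),interpolation=2)
o=np.zeros((400,800,3),np.uint8);o[:314,:400]=a;o[:,400:]=b;cv2.imwrite('pics/a7.png',o[:,:,::-1])
st=r.read_state()['ee_pos'];zb=st[2]-.0124
print(st,[proj(c,T([.554,.082,-.15],[[x*.03,y*.055,zb+.008] for x,y in((1,1),(-1,1),(-1,-1),(1,-1))])).round(1).tolist() for c in(t,s)])
print([proj(c,T([.554,.082,-.15],[[0,y*.035,zb+.008] for y in(1,-1)])).round(1).tolist() for c in(t,s)])
E
```

```text
time: 14.47
ee_pos: [0.5545, 0.0808, 0.1011]
eef_rot: [0.758, 0.652, -0.0, 0.0]
ft_force: [0.7, -1.0, -1.1]
width: 0.0594
grip_force: 40.0
t 14.47 pos [0.5545 0.0808 0.1011] yaw 1.4201 tilt [-0.0003 -0.0004] w 0.0594 F [ 0.7 -1.  -1.1] grip 40.0
turn -0.001 then shift 0.0011 -0.0007 0.0211
[0.55476725 0.08124174 0.10161761] [[[270.1, 190.7], [266.7, 211.4], [305.6, 216.6], [308.6, 195.8]], [[285.5, 231.5], [307.2, 242.7], [336.5, 217.5], [315.3, 207.6]]]
[[[275.5, 201.9], [300.1, 205.2]], [[301.9, 232.3], [320.7, 216.7]]]
```

View pics/a7.png

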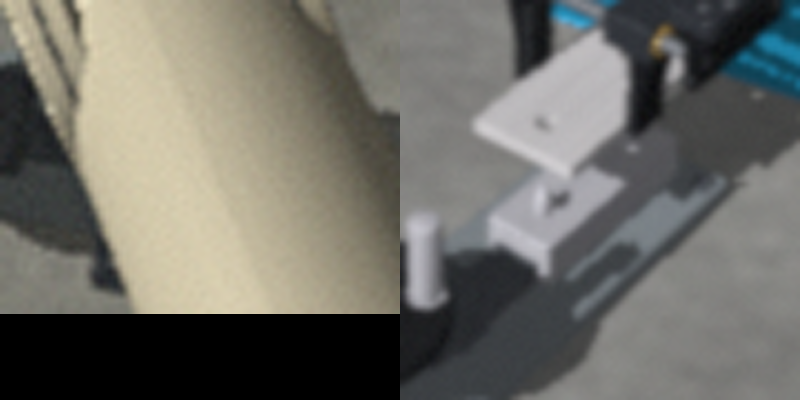

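Side view: the plate's near hole is at px (302,232), as predicted, with the pin straight below at ~(302,246). The plate is level over the bed; I descend with small steps while watching the force.

```bash

python3 -m pendant '[[0.001,0.001,0.012,0],[0,0,0.012,0],[0,0,0.006,0],[0,0,0,0],[0,0,0,0]]';python3 to.py .5533 .0826 .07 1.4208
python3 -m pendant '[[0,0,0.002,0],[0,0,0,0],[0,0,0,0]]';python3 to.py .5533 .0826 .07 1.4208
```

```text
time: 14.98
ee_pos: [0.555, 0.083, 0.0704]
eef_rot: [0.757, 0.653, -0.001, -0.0]
ft_force: [0.9, -0.4, -1.8]
width: 0.0589
grip_force: 40.0
t 14.98 pos [0.555  0.083  0.0704] yaw 1.4229 tilt [-0.0014  0.    ] w 0.0589 F [ 0.9 -0.4 -1.8] grip 40.0
turn 0.002 then shift -0.0006 -0.0016 0.0004
time: 15.23
ee_pos: [0.5557, 0.0831, 0.0694]
eef_rot: [0.757, 0.653, 0.0, 0.0]
ft_force: [-0.0, 0.1, -1.5]
width: 0.0593
grip_force: 40.0
t 15.23 pos [0.5557 0.0831 0.0694] yaw 1.4229 tilt [ 0.0005 -0.    ] w 0.0593 F [-0.   0.1 -1.5] grip 40.0
turn 0.002 then shift -0.0008 -0.0023 -0.0006
```

```bash

python3 -m pendant '[[-0.0005,-0.002,0,0.002],[0,0,0.001,0],[0,0,0.0015,0],[0,0,0.0015,0],[0,0,0,0],[0,0,0,0]]';python3 to.py .5533 .0826 .0524 1.4208
python3 -m pendant '[[0,0,0.0015,0],[0,0,0,0],[0,0,0,0]]';python3 to.py .5533 .0826 .0524 1.4208
```

```text
time: 15.73
ee_pos: [0.5533, 0.0828, 0.065]
eef_rot: [0.758, 0.652, -0.0, -0.0]
ft_force: [0.5, 0.3, -0.7]
width: 0.0592
grip_force: 40.0
t 15.73 pos [0.5533 0.0828 0.065 ] yaw 1.4208 tilt [-0.0002 -0.0001] w 0.0592 F [ 0.5  0.3 -0.7] grip 40.0
turn 0.000 then shift -0.0002 -0.0000 0.0126
time: 15.98
ee_pos: [0.5536, 0.0828, 0.0637]
eef_rot: [0.758, 0.652, 0.0, 0.0]
ft_force: [0.9, 0.3, -0.1]
width: 0.0596
grip_force: 40.0
t 15.98 pos [0.5536 0.0828 0.0637] yaw 1.4208 tilt [0.0003 0.    ] w 0.0596 F [ 0.9  0.3 -0.1] grip 40.0
turn 0.000 then shift -0.0003 -0.0002 0.0113
```

Below the nominal pin tops with no contact force, so I continue.

```bash
for i in 1 2; do
python3 -m pendant '[[0,0,0.0015,0],[0,0,0,0],[0,0,0,0]]' | sed -n '1,2p;4p'; done; python3 to.py
```

```text
time: 16.23
ee_pos: [0.5539, 0.083, 0.0624]
ft_force: [1.2, 1.6, 0.7]
time: 16.48
ee_pos: [0.5541, 0.0832, 0.0608]
ft_force: [4.5, 2.6, -2.3]
t 16.48 pos [0.5541 0.0832 0.0608] yaw 1.4208 tilt [0.0014 0.0006] w 0.0592 F [ 4.5  2.6 -2.3] grip 40.0
```

```bash

python3 -m pendant '[[0.0004,0.0007,0,0],[0,0,0.001,0],[0,0,0,0],[0,0,0,0]]' | sed -n '1,2p;4p'; python3 -m pendant '[[0,0,0.0015,0],[0,0,0,0],[0,0,0,0]]' | sed -n '1,2p;4p'; python3 to.py
```

```text
time: 16.82
ee_pos: [0.5542, 0.0832, 0.0597]
ft_force: [2.9, 2.3, -0.1]
time: 17.07
ee_pos: [0.5543, 0.0832, 0.0582]
ft_force: [2.7, 2.3, -0.4]
t 17.07 pos [0.5543 0.0832 0.0582] yaw 1.4209 tilt [0.0003 0.    ] w 0.0591 F [ 2.7  2.3 -0.4] grip 40.0
```

```bash

python3 -m pendant '[[0.0004,0.0005,0.002,0],[0,0,0.0015,0],[0,0,0,0],[0,0,0,0]]' | sed -n '1,2p;4p'; python3 -m pendant '[[0,0,0.0012,0],[0,0,0,0],[0,0,0,0]]' | sed -n '1,2p;4p'; python3 -m pendant '[[0,0,0.0012,0],[0,0,0,0],[0,0,0,0]]' | sed -n '1,2p;4p';python3 to.py
```

```text
time: 17.4
ee_pos: [0.5544, 0.0833, 0.0543]
ft_force: [1.7, 1.6, -1.1]
time: 17.65
ee_pos: [0.5545, 0.0833, 0.0533]
ft_force: [1.2, 0.3, -1.7]
time: 17.9
ee_pos: [0.5545, 0.0832, 0.0528]
ft_force: [-3.2, -0.8, 6.2]
t 17.90 pos [0.5545 0.0832 0.0528] yaw 1.4207 tilt [-0.0004 -0.0007] w 0.0595 F [-3.2 -0.8  6.2] grip 40.0
```

Seated: contact at the expected height (TCP 52.8 mm). Releasing, backing off upward, and looking at the plate and crank.

```bash

python3 -m pendant '[[0,0,0,0],[0,0,0,0],[0,0,0,0],[0,0,0,0],[0,0,0,0],[0,0,-0.01,0],[0,0,-0.02,0],[0,0,-0.03,0]]' 1 20| sed -n '1,2p;4p'; python3 -m pendant '[[0,0,-0.03,0],[0,0,-0.03,0],[0,0.03,0,0],[0,0.03,0,0],[0,0.03,0,0],[0,0.03,0,0],[0,0,0,0]]'; python3 to.py .5533 .2357 .17 1.4208
python3 - <<'E'
from look import *
import pickle
t=snap('top');s=snap('side');pickle.dump((t,s),open('c8.pkl','wb'))
a=cv2.resize(t['img'][165:245,190:330],(800,457),interpolation=2);b=cv2.resize(s['img'][205:325,220:340],(400,400),interpolation=2)
a=cv2.resize(t['img'][160:240,205:305],(400,320),interpolation=2)
o=np.zeros((400,800,3),np.uint8);o[:320,:400]=a;o[:,400:]=b;cv2.imwrite('pics/a8.png',o[:,:,::-1])
V=[.5545,.0833,-.15]
for c in(t,s):
  print('plate',proj(c,T(V,[[x*.03,y*.055,.048] for x,y in((1,1),(-1,1),(-1,-1),(1,-1))])).round(1).tolist(),'wheel,crank top,foot',proj(c,[T(V,[0,.18,.086])[0],[.5533,.2357,.132],[.5533,.2357,.088]]).round(1).tolist())
E
```

```text
time: 18.57
ee_pos: [0.5532, 0.0832, 0.1115]
ft_force: [0.5, -1.3, 0.0]
time: 19.15
ee_pos: [0.6769, 0.0633, 0.1715]
eef_rot: [0.759, 0.651, 0.0, 0.0]
ft_force: [0.3, 0.1, -0.7]
width: 0.0873
grip_force: 0.0
t 19.15 pos [0.6769 0.0633 0.1715] yaw 1.4177 tilt [0.0004 0.0001] w 0.0873 F [ 0.3  0.1 -0.7] grip 0.0
turn -0.003 then shift 0.1520 -0.1479 0.0015
plate [[271.8, 194.3], [268.6, 214.2], [305.9, 219.2], [308.8, 199.2]] wheel,crank top,foot [[225.2, 195.9], [230.3, 202.2], [233.8, 205.3]]
plate [[285.3, 248.5], [306.5, 259.8], [335.0, 234.2], [314.4, 224.2]] wheel,crank top,foot [[257.1, 273.4], [275.1, 253.6], [275.7, 269.7]]
```

View pics/a8.png

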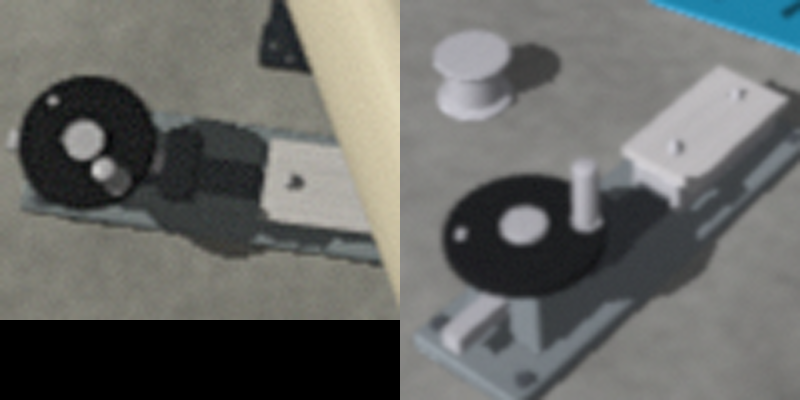

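The plate lies flush with both pins through its holes (side view px ~(301,249) and (320,233)). The crank top is at ~(230,202) in the top view, as predicted. Going to the crank.

```bash

python3 -m pendant '[[0.025,-0.0247,0,-0.003],[0.025,-0.0247,0,0],[0.025,-0.0247,0,0],[0.025,-0.0247,0,0],[0.025,-0.0247,0,0],[0.027,-0.0247,0,0],[0,0,0,0],[0,0,0,0]]' 0.6 20| sed -n '1,2p;4p'; python3 to.py .5533 .2357 .116 1.4208
```

```text
time: 19.92
ee_pos: [0.5468, 0.2402, 0.1735]
ft_force: [1.0, -0.5, -1.2]
t 19.92 pos [0.5468 0.2402 0.1735] yaw 1.4293 tilt [0.001  0.0002] w 0.0530 F [ 1.  -0.5 -1.2] grip 0.0
turn 0.009 then shift -0.0035 0.0071 0.0575
```

```bash

python3 -m pendant '[[-0.003,0.006,0.01,0.009],[0,0,0.02,0],[0,0,0.015,0],[0,0,0.012,0],[0,0,0,0],[0,0,0,0]]' 0.6 20| sed -n '1,2p;4p'; python3 to.py .5533 .2357 .116 1.4208
python3 -m pendant '[[0,0,0,0],[0,0,0,0],[0,0,0,0],[0,0,0,0],[0,0,0,0]]' 0.1 20; python3 to.py
```

```text
time: 20.42
ee_pos: [0.5547, 0.2327, 0.1147]
ft_force: [0.1, -0.6, -0.1]
t 20.42 pos [0.5547 0.2327 0.1147] yaw 1.4135 tilt [-0.0012 -0.0006] w 0.0521 F [ 0.1 -0.6 -0.1] grip 0.0
turn -0.007 then shift 0.0027 -0.0019 -0.0013
time: 20.83
ee_pos: [0.5548, 0.2338, 0.1157]
eef_rot: [0.76, 0.65, 0.0, 0.0]
ft_force: [0.9, -0.5, -0.3]
width: 0.0269
grip_force: 0.0
t 20.83 pos [0.5548 0.2338 0.1157] yaw 1.4148 tilt [0.0006 0.0001] w 0.0269 F [ 0.9 -0.5 -0.3] grip 0.0
```

```bash

python3 -m pendant '[[0.0015,0,0,0],[0,0,0,0],[0,0,0,0],[0,0,0,0],[0,0,0,0]]' 0.1 20; python3 to.py
```

```text
time: 21.25
ee_pos: [0.5547, 0.2355, 0.1154]
eef_rot: [0.76, 0.65, 0.0, -0.0]
ft_force: [-1.4, 1.1, 2.3]
width: 0.0154
grip_force: 20.0
t 21.25 pos [0.5547 0.2355 0.1154] yaw 1.4150 tilt [-0.      0.0002] w 0.0154 F [-1.4  1.1  2.3] grip 20.0
```

```bash
cat > arc.py <<'E'
import sys;import numpy as np
x,y,cx,cy,yaw,n,step=map(float,sys.argv[1:]) # from x,y about c, clockwise
a=np.arctan2(y-cy,x-cx)-np.arange(n+1)*step; p=np.c_[cx+.038*np.cos(a),cy+.038*np.sin(a)]; d=np.diff(p,axis=0)
c,s=np.cos(yaw),np.sin(yaw)
for i in range(0,int(n),8): print([[round(1e3*(c*u+s*v),1),round(1e3*(s*u-c*v),1)] for u,v in d[i:i+8]])
E
python3 arc.py .5547 .2355 .5825 .2605 1.415 24 0.2618
```

```text
[[np.float64(7.2), np.float64(-6.8)], [np.float64(8.7), np.float64(-4.7)], [np.float64(9.7), np.float64(-2.3)], [np.float64(9.9), np.float64(0.3)], [np.float64(9.5), np.float64(2.8)], [np.float64(8.4), np.float64(5.2)], [np.float64(6.8), np.float64(7.2)], [np.float64(4.7), np.float64(8.7)]]
[[np.float64(2.3), np.float64(9.7)], [np.float64(-0.3), np.float64(9.9)], [np.float64(-2.8), np.float64(9.5)], [np.float64(-5.2), np.float64(8.4)], [np.float64(-7.2), np.float64(6.8)], [np.float64(-8.7), np.float64(4.7)], [np.float64(-9.7), np.float64(2.3)], [np.float64(-9.9), np.float64(-0.3)]]
[[np.float64(-9.5), np.float64(-2.8)], [np.float64(-8.4), np.float64(-5.2)], [np.float64(-6.8), np.float64(-7.2)], [np.float64(-4.7), np.float64(-8.7)], [np.float64(-2.3), np.float64(-9.7)], [np.float64(0.3), np.float64(-9.9)], [np.float64(2.8), np.float64(-9.5)], [np.float64(5.2), np.float64(-8.4)]]
```

```bash

python3 -m pendant '[[0.0036,-0.0034,0,0],[0.0036,-0.0034,0,0],[0.0087,-0.0047,0,0],[0.0097,-0.0023,0,0]]' 0.1 30| sed -n '1,2p;4,6p'; python3 -m pendant '[[0,0,0,0]]'| sed -n '1,2p;4,6p';
```

```text
time: 21.58
ee_pos: [0.5456, 0.2629, 0.1155]
ft_force: [8.9, -2.6, -1.4]
width: 0.0149
grip_force: 30.0
time: 21.67
ee_pos: [0.5459, 0.2651, 0.1155]
ft_force: [6.1, 0.7, -0.8]
width: 0.0154
grip_force: 30.0
```

```bash
python3 arc.py .5459 .2651 .5836 .260 1.415 24 0.2618 | sed 's/np.float64//g'
```

```text
[[(9.9), (1.1)], [(9.2), (3.6)], [(8.0), (5.9)], [(6.2), (7.7)], [(4.0), (9.1)], [(1.5), (9.8)], [(-1.1), (9.9)], [(-3.6), (9.2)]]
[[(-5.9), (8.0)], [(-7.7), (6.2)], [(-9.1), (4.0)], [(-9.8), (1.5)], [(-9.9), (-1.1)], [(-9.2), (-3.6)], [(-8.0), (-5.9)], [(-6.2), (-7.7)]]
[[(-4.0), (-9.1)], [(-1.5), (-9.8)], [(1.1), (-9.9)], [(3.6), (-9.2)], [(5.9), (-8.0)], [(7.7), (-6.2)], [(9.1), (-4.0)], [(9.8), (-1.5)]]
```

```bash

python3 -m pendant '[[0.0099,0.0011,0,0],[0.0092,0.0036,0,0],[0.008,0.0059,0,0],[0.0062,0.0077,0,0],[0,0,0,0]]' | sed -n '1,2p;4,6p'; python3 -m pendant '[[0.004,0.0091,0,0],[0.0015,0.0098,0,0],[-0.0011,0.0099,0,0],[-0.0036,0.0092,0,0],[0,0,0,0]]'| sed -n '1,2p;4,6p'; python3 to.py
```

```text
time: 22.08
ee_pos: [0.5693, 0.2952, 0.1154]
ft_force: [2.5, -0.9, 3.2]
width: 0.0152
grip_force: 30.0
time: 22.5
ee_pos: [0.6083, 0.2887, 0.1155]
ft_force: [6.9, 4.9, -0.7]
width: 0.0153
grip_force: 30.0
t 22.50 pos [0.6083 0.2887 0.1155] yaw 1.4144 tilt [0.0025 0.0032] w 0.0153 F [ 6.9  4.9 -0.7] grip 30.0
```

```bash
python3 -c "
import numpy as np;from scipy.optimize import least_squares as L
P=np.array([[.5547,.2355],[.5459,.2651],[.5693,.2952],[.6083,.2887]])
s=L(lambda c:np.hypot(*(P-c).T)-.038,[.583,.26]);print(s.x,s.fun)"
python3 arc.py .6083 .2887 .585 .2605 1.415 24 0.2618 | sed 's/np.float64//g'
```

```text
[0.58358254 0.2599891 ] [-1.32905617e-04  2.75547833e-05 -2.65106490e-06 -1.15057034e-04]
[[(-6.1), (7.8)], [(-7.9), (6.0)], [(-9.2), (3.7)], [(-9.8), (1.2)], [(-9.8), (-1.4)], [(-9.1), (-3.9)], [(-7.8), (-6.1)], [(-6.0), (-7.9)]]
[[(-3.7), (-9.2)], [(-1.2), (-9.8)], [(1.4), (-9.8)], [(3.9), (-9.1)], [(6.1), (-7.8)], [(7.9), (-6.0)], [(9.2), (-3.7)], [(9.8), (-1.2)]]
[[(9.8), (1.4)], [(9.1), (3.9)], [(7.8), (6.1)], [(6.0), (7.9)], [(3.7), (9.2)], [(1.2), (9.8)], [(-1.4), (9.8)], [(-3.9), (9.1)]]
```

```bash

python3 -m pendant '[[-0.0061,0.0078,0,0],[-0.0079,0.006,0,0],[-0.0092,0.0037,0,0],[-0.0098,0.0012,0,0],[0,0,0,0]]' | sed -n '1,2p;4,6p'; python3 -m pendant '[[-0.0098,-0.0014,0,0],[-0.0091,-0.0039,0,0],[-0.0078,-0.0061,0,0],[-0.006,-0.0079,0,0],[0,0,0,0]]'| sed -n '1,2p;4,6p';python3 -m pendant '[[-0.0037,-0.0092,0,0],[-0.0012,-0.0098,0,0],[0.0014,-0.0098,0,0],[0.0039,-0.0091,0,0],[0,0,0,0]]'| sed -n '1,2p;4,6p'; python3 to.py
```

```text
time: 22.92
ee_pos: [0.6205, 0.2506, 0.1155]
ft_force: [1.8, -2.2, 1.7]
width: 0.0151
grip_force: 30.0
time: 23.33
ee_pos: [0.5937, 0.2232, 0.1154]
ft_force: [-3.8, 2.1, 3.8]
width: 0.0152
grip_force: 30.0
time: 23.75
ee_pos: [0.5574, 0.2323, 0.1155]
ft_force: [5.5, 8.3, -3.7]
width: 0.0153
grip_force: 30.0
t 23.75 pos [0.5574 0.2323 0.1155] yaw 1.4178 tilt [0.0021 0.0032] w 0.0153 F [ 5.5  8.3 -3.7] grip 30.0
```

```bash
python3 arc.py .5574 .2323 .5836 .260 1.416 16 0.2618 | sed 's/np.float64//g'
```

```text
[[(6.6), (-7.4)], [(8.3), (-5.4)], [(9.4), (-3.1)], [(9.9), (-0.5)], [(9.7), (2.1)], [(8.8), (4.5)], [(7.4), (6.6)], [(5.4), (8.3)]]
[[(3.1), (9.4)], [(0.5), (9.9)], [(-2.1), (9.7)], [(-4.5), (8.8)], [(-6.6), (7.4)], [(-8.3), (5.4)], [(-9.4), (3.1)], [(-9.9), (0.5)]]
```

```bash

python3 -m pendant '[[0.0066,-0.0074,0,0],[0.0083,-0.0054,0,0],[0.0094,-0.0031,0,0],[0.0099,-0.0005,0,0],[0,0,0,0]]' | sed -n '1,2p;4,6p'; python3 -m pendant '[[0.0097,0.0021,0,0],[0.0088,0.0045,0,0],[0.0074,0.0066,0,0],[0.0027,0.0041,0,0],[0,0,0,0]]'| sed -n '1,2p;4,6p'; python3 to.py
```

```text
time: 24.17
ee_pos: [0.5475, 0.2567, 0.1143]
ft_force: [-8.0, -30.7, 18.1]
width: 0.0153
grip_force: 30.0
time: 24.58
ee_pos: [0.5688, 0.2917, 0.1147]
ft_force: [-0.8, -0.2, -0.2]
width: 0.0089
grip_force: 0.0
t 24.58 pos [0.5688 0.2917 0.1147] yaw 1.4155 tilt [-0.0008  0.0001] w 0.0089 F [-0.8 -0.2 -0.2] grip 0.0
```

The crank slipped out of the grip when the wheel met resistance at ~6.9 rad by my count. I back off upward and take a look.

```bash

python3 -m pendant '[[0,0,-0.03,0],[0,0,-0.03,0],[0,0.04,0,0],[0,0.04,0,0],[0,0.04,0,0],[0,0,0,0]]' 0.4 | sed -n '1,2p;4,6p'
python3 - <<'E'
from look import *
import pickle
t=snap('top');s=snap('side');pickle.dump((t,s),open('c9.pkl','wb'))
a=cv2.resize(t['img'][165:235,205:305],(400,280),interpolation=2);b=cv2.resize(s['img'][205:325,220:340],(400,400),interpolation=2)
o=np.zeros((400,800,3),np.uint8);o[:280,:400]=a;o[:,400:]=b;cv2.imwrite('pics/a9.png',o[:,:,::-1])
V=[.5545,.0833,-.15]
for c,n in((t,'top'),(s,'side')):
  print(n,'jaw corners expected closed',proj(c,T(V,[[x*.025,y,.06] for x in(1,-1) for y in(.055,.077)])).round(1).tolist(),[ (round(d['score'],2),np.round(d['bbox']).tolist()) for d in r.outline_of('crank_mid',n)[:2]])
E
```

```text
time: 25.08
ee_pos: [0.693, 0.2671, 0.1721]
ft_force: [1.0, -0.2, -1.8]
width: 0.0333
grip_force: 0.0
top jaw corners expected closed [[271.1, 195.1], [263.6, 194.1], [268.3, 211.8], [260.8, 210.8]] []
side jaw corners expected closed [[286.9, 245.4], [280.6, 250.7], [304.7, 254.8], [298.5, 260.3]] [(0.45, [276.0, 267.0, 12.0, 20.0])]
```

View pics/a9.png

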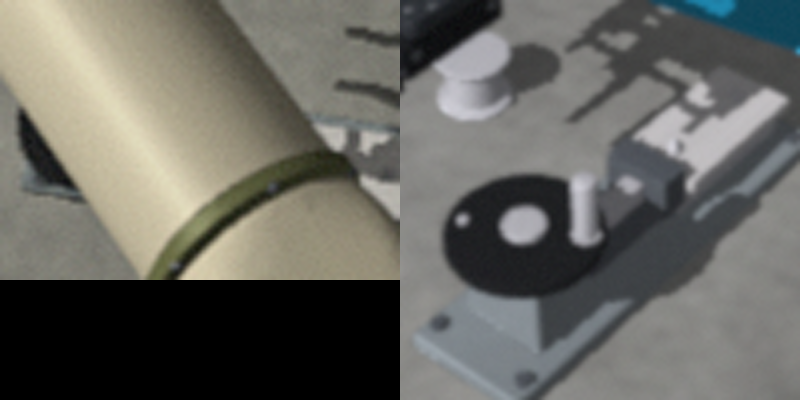

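The side view shows the jaw up at the plate end: its front top corners at px ~(287,244) and (306,255) match the expected closed position. The crank is now at ~(275,267), so the wheel probably started partly wound and has reached its stop. I'll re-grip the crank and press once more to confirm it is tight.

```bash

python3 -m pendant '[[0,0.03,0,0],[0,0.03,0,0],[0,0.03,0,0],[0,0,0,0]]' 0.6 | sed -n '1,2p;4,6p'
python3 - <<'E'
from look import *
import pickle
np.set_printoptions(precision=4,suppress=True)
t,s=pickle.load(open('c8.pkl','rb'));_,s2=pickle.load(open('c9.pkl','rb'))
C=np.array([.5836,.260])
t3=snap('top')
for d in r.outline_of('crank_mid','top')[:2]: print(d['score'],d['bbox'])
# template: predict side pixel of crank top/foot for angles, and bright-column score in side image
S=s2['img'].astype(float).mean(2);S0=s['img'].astype(float).mean(2)
def score(S,a):
    p=np.array([*(C+.038*np.array([np.cos(a),np.sin(a)])),0]);z=np.linspace(.092,.128,15)
    v=R.from_quat(s['attitude']).as_matrix()[:,0]
    return np.mean([cv2.remap(S.astype(np.float32),*[q.astype(np.float32).reshape(-1,1) for q in proj(s,[[p[0]+o*v[0],p[1]+o*v[1],h] for h in z]).T],1).mean()*w for o,w in((-.004,1),(0,1),(.004,1),(-.012,-.5*3/2),(.012,-.5*3/2))])
A=np.radians(np.arange(-180,180,2))
for n,im in(('start',S0),('now',S)):
    q=np.array([score(im,a) for a in A]);i=q.argsort()[::-1][:4];print(n,np.degrees(A[i]).round(),q[i].round(1))
m=t3['img'].astype(float).mean(2)
qs=[]
for a in A:
    p=[*(C+.038*np.array([np.cos(a),np.sin(a)])),.132];u=proj(t3,p)[0].round().astype(int);qs.append(m[u[1]-1:u[1]+2,u[0]-1:u[0]+2].mean())
i=np.argsort(qs)[::-1][:6];print('top',np.degrees(A[i]).round(),np.array(qs)[i].round())
E
```

```text
time: 25.62
ee_pos: [0.7789, 0.256, 0.1736]
ft_force: [0.2, -0.9, -1.4]
width: 0.0499
grip_force: 0.0
start [-160. -158. -162. -156.] [80.  79.7 79.7 78.9]
now [-166. -168. -164. -162.] [85.  85.  84.4 83.9]
top [-162. -160.  -58.  -68.  -66.  -64.] [188. 188. 181. 181. 181. 180.]
```

```bash
python3 to.py .5477 .2476 .116 1.4208
python3 -m pendant '[[0,-0.028,0,0],[0,-0.04,0,0],[0,-0.04,0,0],[0,-0.04,0,0],[-0.022,-0.04,0,0],[-0.02,-0.04,0,0],[0,0,0,0],[0,0,0,0]]' 0.5 60| sed -n '1,2p;4p'; python3 to.py .5477 .2476 .116 1.4208
```

```text
t 25.72 pos [0.7756 0.259  0.1748] yaw 1.4153 tilt [-0.0009  0.0005] w 0.0512 F [-0.1 -0.2  0.9] grip 0.0
turn -0.005 then shift -0.0454 -0.2236 0.0588
time: 26.38
ee_pos: [0.5472, 0.2541, 0.1759]
ft_force: [0.7, 1.1, 0.3]
t 26.38 pos [0.5472 0.2541 0.1759] yaw 1.4177 tilt [ 0.0011 -0.0033] w 0.0433 F [0.7 1.1 0.3] grip 0.0
turn -0.003 then shift -0.0064 0.0015 0.0599
```

```bash

python3 -m pendant '[[-0.005,0.0005,0.01,0],[0,0,0.02,0],[0,0,0.015,0],[0,0,0.01,0],[0,0,0.006,0],[0,0,0,0],[0,0,0,0]]' 0.5 60| sed -n '1,2p;4p'; python3 to.py .5477 .2476 .115 1.4208
python3 -m pendant '[[0,0,0,0],[0,0,0,0],[0,0,0,0],[0,0,0,0],[0,0,0,0],[0,0,0,0]]' 0.08 60| sed -n '1,2p;4,6p'
```

```text
time: 26.97
ee_pos: [0.551, 0.2499, 0.1145]
ft_force: [0.9, -0.7, -0.9]
t 26.97 pos [0.551  0.2499 0.1145] yaw 1.4150 tilt [0.0002 0.0005] w 0.0434 F [ 0.9 -0.7 -0.9] grip 0.0
turn -0.006 then shift -0.0028 -0.0029 -0.0005
time: 27.47
ee_pos: [0.5502, 0.2497, 0.1145]
ft_force: [-4.1, 0.0, 4.5]
width: 0.0143
grip_force: 60.0
```

```bash
for i in 1 2; do
python3 -m pendant '[[0.0018,-0.0009,0,0],[0,0,0,0],[0,0,0,0]]' | sed -n '1,2p;4,5p'; done
```

```text
time: 27.72
ee_pos: [0.5496, 0.251, 0.1145]
ft_force: [-5.1, -3.4, 6.0]
width: 0.0141
time: 27.97
ee_pos: [0.5491, 0.2523, 0.1144]
ft_force: [-5.7, -4.7, 6.6]
width: 0.0148
```

```bash
for i in 1 2; do
python3 -m pendant '[[0.002,-0.0008,0,0],[0,0,0,0],[0,0,0,0]]' | sed -n '1,2p;4,5p'; done
```

```text
time: 28.22
ee_pos: [0.5488, 0.2534, 0.1144]
ft_force: [-5.3, -8.8, 8.2]
width: 0.0143
time: 28.47
ee_pos: [0.5486, 0.2542, 0.1144]
ft_force: [-6.0, -12.2, 9.9]
width: 0.0146
```

```bash
for i in 1 2; do
python3 -m pendant '[[0.002,-0.0006,0,0],[0.002,-0.0006,0,0],[0,0,0,0],[0,0,0,0]]' | sed -n '1,2p;4,5p'; done
```

```text
time: 28.8
ee_pos: [0.5482, 0.2558, 0.1143]
ft_force: [-8.5, -20.7, 15.0]
width: 0.0147
time: 29.13
ee_pos: [0.5479, 0.2574, 0.1142]
ft_force: [-10.3, -27.7, 19.8]
width: 0.0145
```

```bash

python3 -m pendant '[[0.002,-0.0004,0,0],[0.002,-0.0004,0,0],[0,0,0,0],[0,0,0,0]]' | sed -n '1,2p;4,5p'
python3 - <<'E'
from look import *
import pickle
s=snap('side');t=snap('top');pickle.dump((t,s),open('c10.pkl','wb'))
_,s9=pickle.load(open('c9.pkl','rb'))
# jaw motion between c9 and now: shift of jaw patch
a=s9['img'][238:268,282:306].mean(2).astype(np.float32);b=s['img'][238:268,282:306].mean(2).astype(np.float32)
print(cv2.phaseCorrelate(a,b),np.abs(a-b).mean())
V=[.5545,.0833,-.15]
print(proj(s,T(V,[[0,.055,.06],[0,.06,.06]])))
E
```

```text
time: 29.47
ee_pos: [0.5477, 0.2589, 0.1141]
ft_force: [-14.1, -36.9, 25.8]
width: 0.0146
((0.9297945512289374, -2.2001741867668017), -0.16252187424235873) 64.24399
[[295.71432376 250.08762757]
 [294.30234142 251.2944156 ]]
```

```bash

python3 -m pendant '[[-0.003,0.0005,0,0],[-0.003,0.0005,0,0],[-0.002,0,0,0],[0,0,0,0]]' | sed -n '1,2p;4,5p'
```

```text
time: 29.9
ee_pos: [0.5482, 0.2556, 0.1143]
ft_force: [-3.5, -19.8, 12.2]
width: 0.0145
```

```bash

python3 -m pendant '[[-0.003,0.0005,0,0],[-0.003,0.0005,0,0],[0,0,0,0]]' | sed -n '1,2p;4,5p'
python3 -m pendant '[[0,0,0,0],[0,0,0,0],[0,0,0,0],[0,0,0,0],[0,0,0,0],[0,0,0,0]]' 0.6 | sed -n '1,2p;4,6p'
python3 -m pendant '[[0,0,-0.01,0],[0,0,-0.03,0],[0,0,-0.03,0],[0,0,-0.03,0],[0,0.04,0,0],[0,0.04,0,0],[0,0.04,0,0],[0,0.04,0,0]]' | sed -n '1,2p;4,6p'
python3 -m pendant '[[0,0.04,0,0],[0,0.03,0,0],[0,0,0,0],[0,0,0,0]]' | sed -n '1,2p;4,6p'
python3 - <<'E'
from look import *
import pickle
s=snap('side');t=snap('top');pickle.dump((t,s),open('c11.pkl','wb'))
for n,f in(('side',s),):
  for k in('jaw','plate','crank_mid','spare','tin','reel','driver'): print(k,[(round(d['score'],2),np.round(d['bbox']).tolist()) for d in r.outline_of(k,n)[:2]])
V=[.5545,.0833,-.15]
# profile along jaw top -> plate at side view, local x=+-.012, z=.06 (jaw top) : find bright/dark edge
S=s['img'].astype(np.float32).mean(2);_,s9=pickle.load(open('c9.pkl','rb'));S9=s9['img'].astype(np.float32).mean(2)
for nm,im in(('c9',S9),('now',S)):
  for x in(-.018,.018):
    y=np.arange(.04,.10,.003);p=proj(s,T(V,[[x,v,.06] for v in y])).astype(np.float32)
    print(nm,x,cv2.remap(im,p[:,:1],p[:,1:],1).ravel().astype(int).tolist())
A=np.radians(np.arange(-180,180,2));m=t['img'].astype(float).mean(2);q=[]
for a in A:
    p=[.5836+.038*np.cos(a),.26+.038*np.sin(a),.132];u=proj(t,p)[0].round().astype(int);q.append(m[u[1]-1:u[1]+2,u[0]-1:u[0]+2].mean())
i=np.argsort(q)[::-1][:6];print('top',np.degrees(A[i]).round(),np.array(q)[i].round())
E
```

```text
time: 30.15
ee_pos: [0.5487, 0.2531, 0.1145]
ft_force: [2.7, -6.8, 2.9]
width: 0.0145
time: 30.65
ee_pos: [0.5468, 0.2561, 0.1142]
ft_force: [0.4, 0.3, -0.4]
width: 0.0463
grip_force: 0.0
time: 31.32
ee_pos: [0.7068, 0.2301, 0.2155]
ft_force: [0.9, 0.4, 0.6]
width: 0.0519
grip_force: 0.0
time: 31.65
ee_pos: [0.7749, 0.2197, 0.2127]
ft_force: [-0.3, 0.5, 0.2]
width: 0.052
grip_force: 0.0
jaw [(0.97, [293.0, 258.0, 26.0, 27.0])]
plate [(0.61, [312.0, 242.0, 45.0, 34.0])]
crank_mid [(0.43, [275.0, 267.0, 10.0, 19.0])]
spare [(0.68, [402.0, 162.0, 10.0, 32.0])]
tin [(0.67, [280.0, 177.0, 22.0, 20.0])]
reel [(0.78, [241.0, 229.0, 21.0, 31.0])]
driver [(0.92, [352.0, 350.0, 91.0, 22.0]), (0.38, [274.0, 268.0, 12.0, 18.0])]
c9 -0.018 [186, 182, 174, 157, 114, 88, 82, 82, 82, 83, 84, 88, 94, 94, 93, 92, 90, 90, 91, 89]
c9 0.018 [168, 174, 168, 160, 142, 103, 85, 84, 84, 84, 86, 90, 93, 102, 115, 130, 139, 140, 140, 152]
now -0.018 [184, 179, 171, 155, 113, 86, 80, 81, 82, 83, 82, 86, 92, 92, 91, 91, 90, 90, 89, 88]
now 0.018 [179, 181, 173, 165, 146, 109, 87, 82, 82, 83, 84, 87, 92, 100, 113, 127, 137, 138, 139, 150]
top [-162. -160. -164. -166. -158. -156.] [185. 185. 171. 171. 171. 171.]
```

The jaw did not move under a second ~40 N push: its face is at the plate's end and the wheel is at its stop. Tin, reel, driver and spare are where they were. Handing in.

```bash
python3 -c "
from bench import r
print(r.close_job())"
```

```text
the job is handed in; nothing more can be done
None
```

I laid the wide plate flat on the mat and let go, then took it up again, seated it flush over the vice's two pins and wound the jaw tight against its end. I handed the job in at about 32 s; the crank slipped from the grip once at the stop, so I re-gripped it, pressed again at about 40 N, and the jaw had not moved.

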